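Dispense one polishing puck and slide it onto the green pad

TASK

Press the dispenser's red plunger all the way down once and let it come back up, so that a single blue polishing puck is pushed out onto the bench. Then nudge that puck along the bench with the fingertips until it lies wholly on the green pad, without picking it up, and leave the other blue pucks, the worn puck, the tin, the marble block and the chisel where they are.

Things in the scene. Friction and masses are not known exactly. Their poses are not given: they have to be found in the camera images.
- dispenser: yellow puck dispenser, fixed to the bench, 135 long x 58 wide x 48 mm high. Origin on the bench under the axis of its magazine (an open-topped shaft holding three stacked blue pucks); its x axis points level out of the mouth, z up. It reaches from x = -106 (back) to x = +29 mm (mouth face) and y = -29 to +29 mm.
- mouth (a point): the mouth, 29 mm along +x from the dispenser's origin, 7 mm up. Each press drives a 40 mm wide flat blade out (3 mm per mm of plunger), sliding the bottom puck straight out along +x till its centre is about 41 mm past this point (more if pressed fast); when the plunger is let up the blade goes back and the next puck drops into place.
- plunger_top (a point): centre of the top face of the red mushroom plunger (40 mm diameter disc, 8 mm thick), at x = -75 mm, y = 0 of the dispenser and 82 mm above the bench when up. It is pressed straight down.
- plunger (a joint): plunger travel in m: 0 is up, 0.024 is fully down on its stop. A spring returns it; it resists with about 7 N at first and 10 to 15 N near the bottom.
- puck1_center (a point): centre (half-way up) of the bottom puck in the magazine, the one that will be ejected: blue disc, 44 mm diameter, 14 mm thick, 30 to 55 g, lying flat on the bench (centre 7 mm up), free to slide.
- puck2_center (a point): centre of the second blue puck of the stack (same size), to stay in the magazine; it drops 14 mm when the first has gone.
- puck3_center (a point): centre of the third (top) blue puck of the stack, to stay in the magazine.
- green_pad: the green parking pad: a flat green disc of 100 mm diameter, fixed flush on the bench (less than 1 mm thick, no edge to catch); origin at its centre on the bench. It lies to the left or the right of where the puck comes out, its centre about 95 to 115 mm to the side.
- white_pad: the white pad for worn pucks, same size, on the other side; origin at its centre on the bench.
- worn_puck: worn puck, brick-coloured disc 44 mm diameter, 10 mm thick, loose on the white pad; origin at the centre of its underside.
- wax_tin: loose round tin, 64 mm diameter, 45 mm high, beside the dispenser; origin at the centre of its underside.
- marble_block: loose marble sample block 60 x 50 x 40 mm high, beside the dispenser; origin at the centre of its underside.
- chisel: loose steel stone chisel lying along its own x axis, 173 mm long, 24 mm wide at the blade, 16 mm high; origin on the bench near its middle (it reaches from x = -85 to +88 mm).
- puck1: the body of that same first puck; origin at the centre of its underside, z axis up when it lies flat.

How it is judged (in metres and radians):
On the way, in this order (a step that is already met when the one before it is completed fails the run):
1. the plunger is pressed all the way down (21 mm or more of its 24 mm) (value of joint plunger above 0.021 m), for 0.05 s.
2. the plunger is back up and one blue puck lies out on the bench clear of the dispenser, not yet on the green pad (value of joint plunger below 0.004 m and x of puck1_center in the frame of dispenser above 0.055 m and horizontal distance between puck1_center and green_pad above 0.04 m), for 0.1 s.
At the end, for the whole second after the job is handed in: the ejected blue puck lies flat and at rest on the green pad, its centre within 30 mm of the pad's centre; the plunger is up and the other two blue pucks are still in the magazine (horizontal distance between puck1_center and green_pad below 0.03 m and height (world z) of puck1_center below 0.011 m and angle between puck1's own z axis and vertical below 0.1 rad and linear speed of puck1 below 0.01 m/s and value of joint plunger below 0.004 m and horizontal distance between each of puck2_center, puck3_center and dispenser below 0.012 m); the robot touches nothing.
It fails at once if the puck is lifted off the bench (its centre more than 20 mm up) (height (world z) of puck1_center above 0.02 m).
It fails at once if a second puck is ejected or taken from the magazine (distance of any of puck2_center, puck3_center from where it was at the start of the episode above 0.025 m).
It fails at once if the worn puck, the tin, the marble block or the chisel is moved more than 15 mm (distance of any of worn_puck, wax_tin, marble_block, chisel from where it was at the start of the episode above 0.015 m).
It also fails if it takes over 45 s, if anything falls off the work surface, if the arm or the gripper's body presses on something with over 40 N, if the wrist force passes 120 N, or if a joint passes its speed limit or range.

ROBOT

A 6-joint arm with a two-finger parallel gripper is mounted at the origin on the work surface. World frame = base frame: x ahead of the robot, y to its left, z up, the work surface at z = 0. Lengths are in mm, angles in degrees, forces in N, time in s.
With the tool pointing down it reaches from about 325 to 875 mm from the base axis. Payload 4.4 kg.
Tool frame: the origin (TCP) lies between the finger pads; the fingertips stand tip_extent ahead of it and the grasp point (between the pads) lies 11 mm behind it (tip_extent is the distance from the TCP to the fingertips, in mm); z points along the fingers, y is the direction in which the jaws open and shut (so a half turn about z gives the same grasp; the last joint's range is limited). The gripper opens to 85 mm and grips with 20 to 120 N. Pads are 22 mm wide; open, the fingers measure 114 mm over their backs; the gripper's body (76 mm by 85 mm) begins 54 mm behind the grasp point. The pads swing forward as they close: fully open they stand 13 mm farther back than shut.
Start: joints at [-84.425, 11.837, 88.321, -0, 79.842, -8.623], TCP at [141.018, -557.442, 239.282] pointing down, gripper open.
Joint ranges: [-156.59, 156.59], [-49.26, 127.26], [12.9, 141.05], [-63.56, 243.56], [4.71, 150.69], [-161.64, 161.64]. Speed limits (degrees/s): [159.86, 159.86, 180, 180, 180, 180].

INTERFACE

Orientations are given as [roll, pitch, yaw] about the fixed x, y, z axes, in that order (R = Rz(yaw) Ry(pitch) Rx(roll)).
In Python, from rig import * gives the robot as it stands.
- The arm moves only by the shell command python3 -m inch 'ROWS' [FORCE]. ROWS is JSON, a list of rows, each an object with "xyz": the shift along the tool's x, y, z in mm, a list of three; "twist": the turn about the tool's z in degrees; "claw": the opening, from -1 (shut) to 1 (fully open). A call has exactly 10 rows; each row shifts and turns the commanded pose from where the row before left it, along the tool's axes as they then stand; what a row does not reach is not made up. A row lasts 1/12 s, in which the tool goes at most 41.7 mm and 7.16 degrees, less where a joint would pass 70% of its speed; a pose out of reach is approached as far as the arm can. A call is refused whole if a number of a shift passes 41.7 or a number of a turn 7.16, either way. A call with a gripper value outside its range is refused whole. The fingers move at their own pace and stop on an object; FORCE is the grip in N (left out, the last holds). Time passes only in rows, so rows that do not move let the fingers close, or fill a call up. It gives the time, the measured TCP pose, the force and the opening at its end, in the units of the state.
- read_state(): the state, without advancing time (a new reading comes with each control period).
- read_camera(name): name is "side" or "top" or "wrist"; returns the picture (384x512x3 uint8, red, green, blue); there is no depth.
- get_calibration(name): a dict with "fx", "fy", "cx", "cy" (pixels), "R" (3x3) and "t" (3): a world point X has camera coordinates R X + t; the wrist camera has in their place "mount" (4x4, takes a point from camera to tool coordinates, whose origin is the TCP and whose axes are the flange's). Camera axes: x right, y down, z forward; pixel columns grow to the right and rows downward; lengths in mm; the calibration is good to about 2 mm. A picture is of the moment at which its call begins: read the wrist's pose just before it. get_calibration takes no time and is no camera call.
- job_done(): hands the job in, once; it reports no verdict.
The state is a dict: "clock": time; "joints": joint angles; "joint_vel": joint speeds; "joint_torque": joint torques, N m; "eef_pos": TCP position; "ee_rot": TCP orientation; "ft_force": force on the tool from outside, world axes, zero at the start; "ft_torque": the same for the moment, N m; "opening": finger opening in mm.
Only numpy, scipy, OpenCV 4.12 (cv2) and the standard library are available. Lean on these libraries where they do the work, as an engineer would, in place of code of your own. Each camera call takes 0.05 s, during which the arm holds its last target. There are 200 camera calls.

## Working session

There is one attempt and no reset: what is moved stays moved. The work goes in short steps, Python scripts to look and compute and a shell command to move; the robot and the scene stay as the last step left them, time stands still between calls to the robot, and variables do not carry over. Pictures are saved under pics/ and viewed, about 8 in all and at most 12, crops included, and the job is handed in when it is done.

```bash
mkdir -p pics; python3 - <<'E'
from rig import *
import cv2
s=read_state();print({k:s[k] for k in("clock","eef_pos","ee_rot","ft_force","opening")})
for n in("top","side"):
    im=read_camera(n);cv2.imwrite(f"pics/{n}1.png",cv2.resize(im[:,:,::-1],(800,600),interpolation=cv2.INTER_CUBIC))
    cv2.imwrite(f"pics/{n}_raw.png",im[:,:,::-1])
    print(n,get_calibration(n))
c=get_calibration("wrist");print(c)
E
```

```text
{'clock': 0.0, 'eef_pos': array([ 140.97581356, -556.66583027,  238.10875323]), 'ee_rot': array([-1.79868278e+02, -2.11206518e-02,  1.42005790e+01]), 'ft_force': array([0.12964033, 0.13184534, 0.69807259]), 'opening': 85.29727862320529}
top {'fx': 440.19436977185995, 'fy': 440.19436977185995, 'cx': 262.7030869459942, 'cy': 194.78307553922542, 'R': array([[-0.00700993, -0.99922971, -0.03861143],
       [-0.9919134 ,  0.01184142, -0.12636293],
       [ 0.12672281,  0.0374134 , -0.99123235]]), 't': array([  1.84879945, 550.63483255, 793.87062051])}
side {'fx': 453.6377343066278, 'fy': 453.6377343066278, 'cx': 258.0122527447349, 'cy': 191.41457819609647, 'R': array([[-0.85964143, -0.51079907,  0.01004609],
       [-0.29338027,  0.47745063, -0.8282324 ],
       [ 0.41826383, -0.71493021, -0.56029471]]), 't': array([463.03388132, 250.66662185, 652.73980269])}
{'fx': 339.19809724537754, 'fy': 339.19809724537754, 'cx': 257.48218746995866, 'cy': 193.16287861453853, 'mount': array([[ 4.47434694e-05, -9.50819562e-01, -3.09745314e-01,
         7.92721549e+01],
       [ 9.99998621e-01,  5.56821454e-04, -1.56481245e-03,
        -3.32148167e-02],
       [ 1.66032712e-03, -3.09744816e-01,  9.50818275e-01,
        -1.34243447e+02],
       [ 0.00000000e+00,  0.00000000e+00,  0.00000000e+00,
         1.00000000e+00]])}
```

View pics/top1.png

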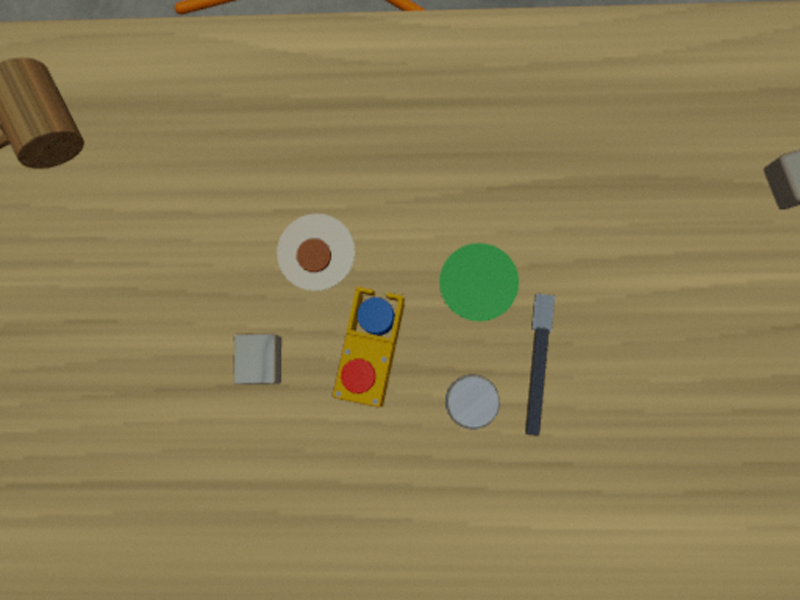

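View pics/side1.png

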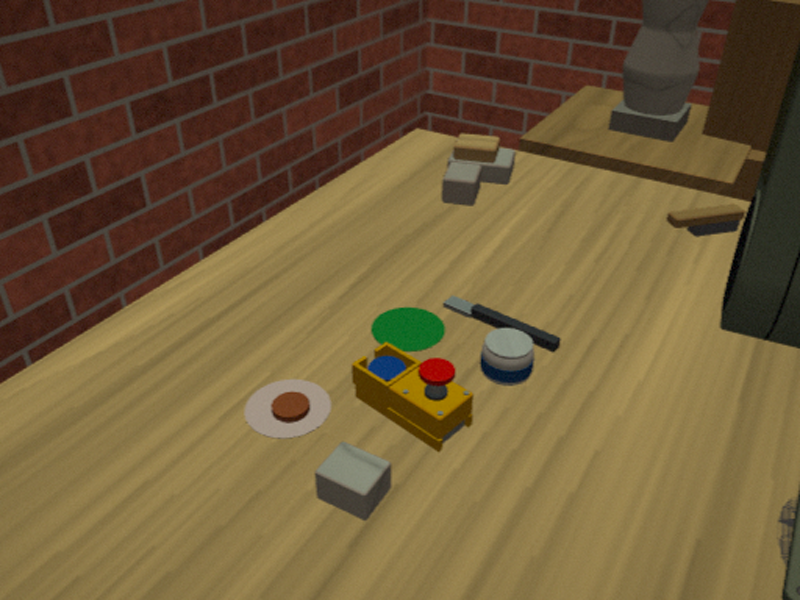

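The top view shows the plunger at (358,376), the blue puck at (376,316), the green pad at (479,282), the white pad at (316,252), the tin at (472,402) and the chisel around (540,365). The side view agrees, with the mouth facing away from the robot. Next I'll back-project these pixels.

```bash
cat > h.py <<'E'
from rig import *
import cv2, numpy as np
def ray(name,uv,z,T=None):
    c=get_calibration(name);d=np.array([(uv[0]-c["cx"])/c["fx"],(uv[1]-c["cy"])/c["fy"],1.])
    if T is None: R=np.array(c["R"]);o=-R.T@c["t"];d=R.T@d
    else: M=T@np.array(c["mount"]);o=M[:3,3];d=M[:3,:3]@d
    return o+d*(z-o[2])/d[2]
def blob(im,col):
    h=cv2.cvtColor(im,cv2.COLOR_RGB2HSV);H,S,V=[h[:,:,i].astype(int) for i in range(3)]
    m={"red":((H<5)|(H>174))&(S>200)&(V>120),"green":(H>50)&(H<80)&(S>150),"blue":(H>100)&(H<125)&(S>150)&(V>60)}[col]
    n,l,st,ce=cv2.connectedComponentsWithStats(m.astype(np.uint8));i=1+np.argmax(st[1:,4]);return ce[i],st[i]
E
python3 - <<'E'
from h import *
for n in("top","side"):
    im=cv2.imread(f"pics/{n}_raw.png")[:,:,::-1].copy()
    for col,z in(("red",82),("green",0),("blue",42)):
        c,st=blob(im,col);print(n,col,c.round(1),st,ray(n,c,z).round(1))
for nm,p,z in(("chisel tip",(543,295),10),("chisel tail",(533,434),8),("tin",(473,401),45),("white",(316,252),0),("marble",(256,357),40),("fl",(404,296),48),("fr",(357,288),48),("bl",(382,406),48),("br",(333,396),48)):
    print(nm,ray("top",np.array(p)*.64,z).round(0))
E
```

```text
top red [226.5 241.5] [219 232  21  19 178] [462.6  59.1  82. ]
top green [305.8 177.8] [ 282  157   50   48 1252] [587.6 -87.1   0. ]
top blue [239.9 201.8] [229 191  23  23 405] [537.  39.  42.]
side red [279.2 236.4] [269 229  22  15 258] [463.2  59.2  82. ]
side green [261.  210.1] [238 197  46  28 980] [581.8 -85.    0. ]
side blue [247.1 234.5] [236 228  23  15 241] [537.4  41.8  42. ]
chisel tip [ 564. -166.   10.]
chisel tail [ 395. -149.    8.]
tin [435. -76.  45.]
white [624. 118.   0.]
marble [489. 182.  40.]
fl [559.   4.  48.]
fr [569.  60.  48.]
bl [430.  30.  48.]
br [442.  88.  48.]
```

```bash
python3 -m inch '[{"xyz":[23.2,-25.9,0],"twist":0,"claw":1},{"xyz":[23.2,-25.9,0],"twist":0,"claw":1},{"xyz":[23.2,-25.9,0],"twist":0,"claw":1},{"xyz":[23.2,-25.9,0],"twist":0,"claw":1},{"xyz":[23.2,-25.9,0],"twist":0,"claw":1},{"xyz":[23.2,-25.9,0],"twist":0,"claw":1},{"xyz":[23.2,-25.9,0],"twist":0,"claw":1},{"xyz":[23.2,-25.9,0],"twist":0,"claw":1},{"xyz":[23.2,-25.9,0],"twist":0,"claw":1},{"xyz":[23.2,-25.9,0],"twist":0,"claw":1}]' && python3 -m inch '[{"xyz":[23.2,-25.9,0],"twist":0,"claw":-1},{"xyz":[23.2,-25.9,0],"twist":0,"claw":-1},{"xyz":[23.2,-25.9,0],"twist":0,"claw":-1},{"xyz":[23.2,-25.9,0],"twist":0,"claw":-1},{"xyz":[23.2,-25.9,0],"twist":0,"claw":-1},{"xyz":[23.2,-25.9,0],"twist":0,"claw":-1},{"xyz":[23.2,-25.9,0],"twist":0,"claw":-1},{"xyz":[23.2,-25.9,0],"twist":0,"claw":-1},{"xyz":[23.2,-25.9,0],"twist":0,"claw":-1},{"xyz":[23.2,-25.9,0],"twist":0,"claw":-1}]' && python3 -m inch '[{"xyz":[0,0,0],"twist":-7,"claw":-1},{"xyz":[0,0,0],"twist":-7,"claw":-1},{"xyz":[0,0,0],"twist":-7,"claw":-1},{"xyz":[0,0,0],"twist":-7,"claw":-1},{"xyz":[0,0,0],"twist":-7,"claw":-1},{"xyz":[0,0,0],"twist":-7,"claw":-1},{"xyz":[0,0,0],"twist":-7,"claw":-1},{"xyz":[0,0,0],"twist":-7,"claw":-1},{"xyz":[0,0,0],"twist":-7,"claw":-1},{"xyz":[0,0,0],"twist":0,"claw":-1}]'
cat >> h.py <<'E'
from scipy.spatial.transform import Rotation as Ro
def pose():
    s=read_state();T=np.eye(4);T[:3,:3]=Ro.from_euler("xyz",s["ee_rot"],degrees=True).as_matrix();T[:3,3]=s["eef_pos"];return T,s
E
python3 - <<'E'
from h import *
import rig; print([a for a in dir(rig) if "tip" in a.lower()])
T,s=pose();im=read_camera("wrist");cv2.imwrite("pics/w1.png",im[:,:,::-1])
print(s["clock"],s["eef_pos"],s["ee_rot"],s["ft_force"],s["opening"])
for col,z in(("red",82),("green",0),("blue",42)):
    c,st=blob(im,col);print(col,c,st,ray("wrist",c,z,T).round(1))
E
```

```text
clock: 0.93
eef_pos: [302.6, -247.6, 238.9]
ee_rot: [-180.0, 0.0, 14.2]
ft_force: [1.8, -0.0, 0.3]
opening: 85.6
clock: 1.77
eef_pos: [463.9, 60.4, 238.9]
ee_rot: [-180.0, 0.0, 14.2]
ft_force: [0.6, -0.7, -0.4]
opening: -0.1
clock: 2.6
eef_pos: [463.4, 58.6, 238.8]
ee_rot: [-179.9, 0.0, 77.3]
ft_force: [0.2, -0.2, -0.8]
opening: -0.2
['tip_extent']
2.6 [463.37881549  58.56978973 238.77248832] [-1.79939186e+02  9.83305717e-03  7.73083944e+01] [ 0.23964853 -0.15638275 -0.82901611] -0.24273779279198754Traceback (most recent call last):
  File "<stdin>", line 6, in <module>
  File "h.py", line 11, in blob
    n,l,st,ce=cv2.connectedComponentsWithStats(m.astype(np.uint8));i=1+np.argmax(st[1:,4]);return ce[i],st[i]
                                                                       ~~~~~~~~~^^^^^^^^^^
    return _wrapfunc(a, 'argmax', axis=axis, out=out, **kwds)
    return bound(*args, **kwds)
ValueError: attempt to get argmax of an empty sequence
```

View pics/w1.png

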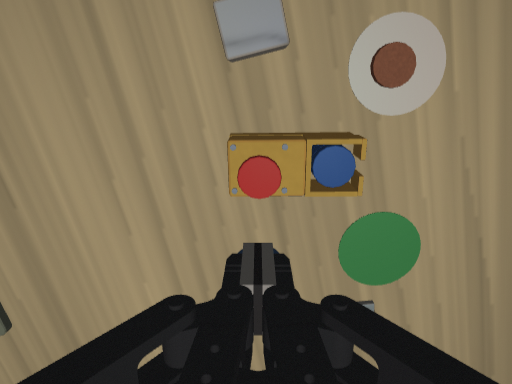

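The wrist view shows the dispenser lined up with the tool, with the plunger at (260,177), the puck at (334,166) and the green pad at (380,248). The worn puck is at (393,65).

```bash
python3 - <<'E'
from h import *
import rig; print(rig.tip_extent)
T,s=pose()
for n,uv,z in(("red",(260,177),82),("blue",(334,166),42),("green",(380,248),0),("white",(397,64),0),("worn",(393,65),10),("edgeL",(232,137),48),("edgeR",(302,137),48),("edgebL",(230,196),48),("edgebR",(364,196),48)):
    print(n,ray("wrist",uv,z,T).round(1))
E
```

```text
8.0
red [465.1  58.3  82. ]
blue [537.6  42.2  42. ]
green [583.4 -83.8   0. ]
white [624.7 122.2   0. ]
worn [616.8 122.5  10. ]
edgeL [446.   93.8  48. ]
edgeR [511.2  78.8  48. ]
edgebL [429.3  36.6  48. ]
edgebR [561.2   6.3  48. ]
```

```bash
python3 -m inch '[{"xyz":[0,0,14],"twist":0,"claw":-1},{"xyz":[0,0,14],"twist":0,"claw":-1},{"xyz":[0,0,14],"twist":0,"claw":-1},{"xyz":[0,0,14],"twist":0,"claw":-1},{"xyz":[0,0,14],"twist":0,"claw":-1},{"xyz":[0,0,14],"twist":0,"claw":-1},{"xyz":[0,0,14],"twist":0,"claw":-1},{"xyz":[0,0,14],"twist":0,"claw":-1},{"xyz":[0,0,14],"twist":0,"claw":-1},{"xyz":[0,0,14],"twist":0,"claw":-1}]' && python3 -m inch '[{"xyz":[0,0,5],"twist":0,"claw":-1},{"xyz":[0,0,2],"twist":0,"claw":-1},{"xyz":[0,0,2],"twist":0,"claw":-1},{"xyz":[0,0,2],"twist":0,"claw":-1},{"xyz":[0,0,2],"twist":0,"claw":-1},{"xyz":[0,0,2],"twist":0,"claw":-1},{"xyz":[0,0,2],"twist":0,"claw":-1},{"xyz":[0,0,2],"twist":0,"claw":-1},{"xyz":[0,0,2],"twist":0,"claw":-1},{"xyz":[0,0,2],"twist":0,"claw":-1}]' && python3 -m inch '[{"xyz":[0,0,2],"twist":0,"claw":-1},{"xyz":[0,0,2],"twist":0,"claw":-1},{"xyz":[0,0,2],"twist":0,"claw":-1},{"xyz":[0,0,2],"twist":0,"claw":-1},{"xyz":[0,0,2],"twist":0,"claw":-1},{"xyz":[0,0,0],"twist":0,"claw":-1},{"xyz":[0,0,0],"twist":0,"claw":-1},{"xyz":[0,0,0],"twist":0,"claw":-1},{"xyz":[0,0,0],"twist":0,"claw":-1},{"xyz":[0,0,0],"twist":0,"claw":-1}]'
```

```text
clock: 3.48
eef_pos: [463.6, 58.6, 98.5]
ee_rot: [-180.0, 0.0, 77.0]
ft_force: [0.3, 0.1, 0.4]
opening: 0.1
clock: 4.32
eef_pos: [464.3, 58.5, 78.6]
ee_rot: [180.0, 0.0, 77.2]
ft_force: [-6.4, -0.4, 11.0]
opening: 0.2
clock: 5.15
eef_pos: [464.2, 58.5, 68.1]
ee_rot: [180.0, 0.0, 77.2]
ft_force: [-4.0, -1.1, 8.2]
opening: -0.1
```

```bash
python3 -m inch '[{"xyz":[0,0,1],"twist":0,"claw":-1},{"xyz":[0,0,0],"twist":0,"claw":-1},{"xyz":[0,0,1],"twist":0,"claw":-1},{"xyz":[0,0,0],"twist":0,"claw":-1},{"xyz":[0,0,1],"twist":0,"claw":-1},{"xyz":[0,0,0],"twist":0,"claw":-1},{"xyz":[0,0,1],"twist":0,"claw":-1},{"xyz":[0,0,0],"twist":0,"claw":-1},{"xyz":[0,0,0],"twist":0,"claw":-1},{"xyz":[0,0,0],"twist":0,"claw":-1}]'; python3 - <<'E'
from h import *
im=read_camera("side")[:,:,::-1];cv2.imwrite("pics/s2.png",cv2.resize(im[170:290,190:350],(800,600),interpolation=cv2.INTER_CUBIC))
E
```

```text
clock: 5.98
eef_pos: [464.4, 58.5, 65.9]
ee_rot: [180.0, 0.0, 77.2]
ft_force: [-10.8, 0.5, 21.8]
opening: -0.3
```

View pics/s2.png

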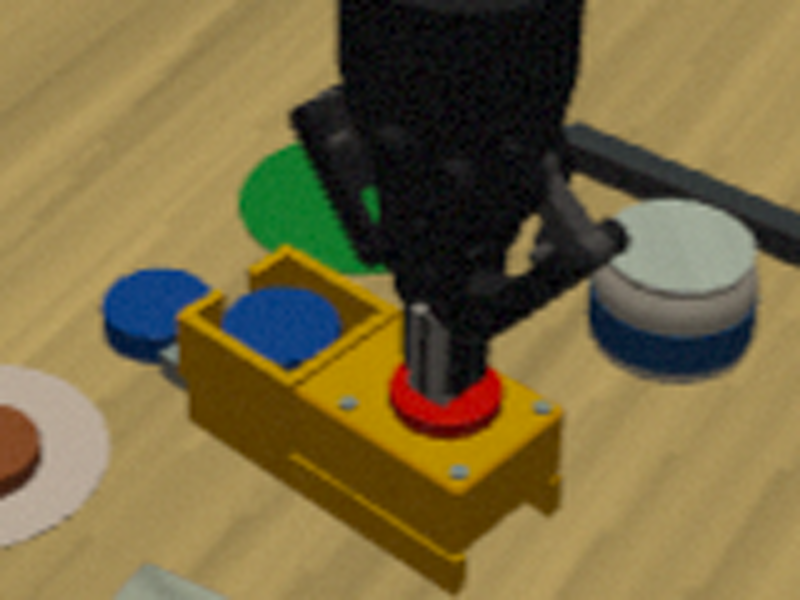

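The plunger is on its stop: the TCP is at 66 mm and the force has risen to 22 N. The picture shows one puck out at the mouth. Now I'll lift.

```bash
python3 -m inch '[{"xyz":[0,0,-4],"twist":0,"claw":-1},{"xyz":[0,0,-4],"twist":0,"claw":-1},{"xyz":[0,0,-4],"twist":0,"claw":-1},{"xyz":[0,0,-4],"twist":0,"claw":-1},{"xyz":[0,0,-4],"twist":0,"claw":-1},{"xyz":[0,0,-4],"twist":0,"claw":-1},{"xyz":[0,0,-8],"twist":0,"claw":-1},{"xyz":[0,0,-30],"twist":0,"claw":-1},{"xyz":[0,0,-35],"twist":0,"claw":-1},{"xyz":[0,0,-40],"twist":0,"claw":-1}]'; python3 - <<'E'
from h import *
T,s=pose();print(s["eef_pos"],s["ee_rot"])
im=read_camera("wrist");cv2.imwrite("pics/w3.png",im[:,:,::-1])
im=read_camera("top");cv2.imwrite("pics/t3.png",cv2.resize(im[110:290,130:370,::-1],(800,600),interpolation=cv2.INTER_CUBIC))
E
```

```text
clock: 6.87
eef_pos: [462.3, 58.6, 199.1]
ee_rot: [-179.8, 0.0, 77.2]
ft_force: [0.2, -0.5, 0.1]
opening: -0.2
[462.33313806  58.61127611 199.08406182] [-1.79779526e+02  2.93754428e-02  7.71833680e+01]
```

View pics/w3.png

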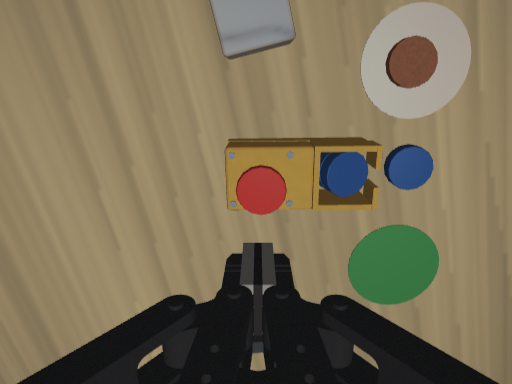

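The puck is out and clear at (409,167). The plunger is back up at (261,190), and the pad is at (394,264).

```bash
python3 - <<'E'
from h import *
T,s=pose();print(s["eef_pos"],s["clock"])
for n,uv,z in(("puck",(408.5,164.5),14),("green",(394,264),0),("worn",(412.5,61),10),("mouthcorner_far",(381,145),48),("corner near",(377,207),48)):
    print(n,ray("wrist",uv,z,T).round(1))
im=cv2.imread("pics/t3.png");raw=read_camera("top")
h=cv2.cvtColor(raw,cv2.COLOR_RGB2HSV);m=cv2.inRange(h,(100,150,40),(125,255,255))
n,l,st,ce=cv2.connectedComponentsWithStats(m)
for i in range(1,n):
    if st[i,4]>60: print("blue",st[i],ray("top",ce[i],10).round(1))
c,st=blob(raw,"green");print(st,ray("top",c,0).round(1))
E
```

```text
[469.41666545  58.30139003 206.95661894] 6.9667
puck [619.1  27.4  14. ]
green [598.4 -90.3   0. ]
worn [632.9 123.   10. ]
mouthcorner_far [583.1  61.7  48. ]
corner near [573.    4.8  48. ]
blue [239 158  21  21 351] [606.4  24.1  10. ]
blue [240 190  12  25 225] [540.8  31.6  10. ]
[282 157  43  26 375] [607.7 -83.2   0. ]
```

```bash
python3 -m inch '[{"xyz":[5.3,18.3,0],"twist":0,"claw":-0.43},{"xyz":[5.3,18.3,0],"twist":0,"claw":-0.43},{"xyz":[5.3,18.3,0],"twist":0,"claw":-0.43},{"xyz":[5.3,18.3,0],"twist":0,"claw":-0.43},{"xyz":[5.3,18.3,0],"twist":0,"claw":-0.43},{"xyz":[5.3,18.3,0],"twist":0,"claw":-0.43},{"xyz":[5.3,18.3,0],"twist":0,"claw":-0.43},{"xyz":[5.3,18.3,0],"twist":0,"claw":-0.43},{"xyz":[0,0,0],"twist":0,"claw":-0.43},{"xyz":[0,0,0],"twist":0,"claw":-0.43}]'; python3 - <<'E'
from h import *
read_camera("top");T,s=pose();print(s["eef_pos"],s["ee_rot"],s["opening"])
im=read_camera("wrist");cv2.imwrite("pics/w4.png",im[:,:,::-1]);np.save("T4.npy",T)
h=cv2.cvtColor(im,cv2.COLOR_RGB2HSV)
for nm,lo,hi,z in(("blue",(100,150,40),(125,255,255),12),("green",(50,150,40),(80,255,255),0)):
    n,l,st,ce=cv2.connectedComponentsWithStats(cv2.inRange(h,lo,hi))
    for i in range(1,n):
        if st[i,4]>100: print(nm,ce[i],st[i],ray("wrist",ce[i],z,T).round(1))
E
```

```text
clock: 7.85
eef_pos: [615.3, 67.4, 197.2]
ee_rot: [-179.8, 0.0, 77.2]
ft_force: [0.3, 0.7, -0.2]
opening: 24.4
[614.66213815  67.42664132 197.43954252] [-1.79790824e+02  4.18010998e-02  7.71956461e+01] 24.307913130250515
blue [258.80329041 207.25608011] [ 238  186   43   43 1398] [606.2  29.1  12. ]
blue [187.57527624 216.99654696] [ 165  200   47   38 1448] [533.4  34.7  12. ]
```

View pics/w4.png

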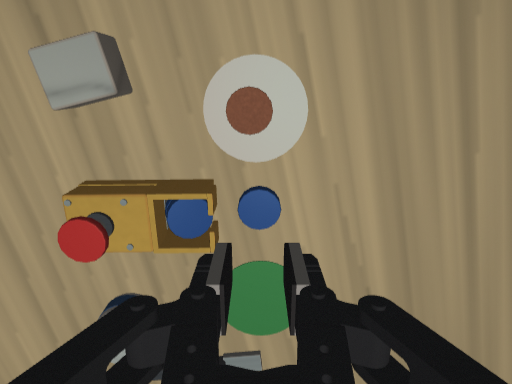

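The puck is centred ahead of the fingers at (259,207) and the worn puck at (249,110) is well behind them, so I'll descend and check.

```bash
python3 -m inch '[{"xyz":[0,0,22],"twist":0,"claw":-0.43},{"xyz":[0,0,22],"twist":0,"claw":-0.43},{"xyz":[0,0,22],"twist":0,"claw":-0.43},{"xyz":[0,0,22],"twist":0,"claw":-0.43},{"xyz":[0,0,22],"twist":0,"claw":-0.43},{"xyz":[0,0,22],"twist":0,"claw":-0.43},{"xyz":[0,0,22],"twist":0,"claw":-0.43},{"xyz":[0,0,18],"twist":0,"claw":-0.43},{"xyz":[0,0,12],"twist":0,"claw":-0.43},{"xyz":[0,0,0],"twist":0,"claw":-0.43}]'; python3 - <<'E'
from h import *
im=read_camera("top");cv2.imwrite("pics/t5.png",cv2.resize(im[110:290,150:390,::-1],(800,600),interpolation=cv2.INTER_CUBIC));s=read_state();print(s["eef_pos"],s["ft_force"],s["opening"])
E
```

```text
clock: 8.78
eef_pos: [612.3, 67.5, 12.1]
ee_rot: [-179.6, 0.1, 77.2]
ft_force: [0.0, -0.5, -0.4]
opening: 24.4
[613.85059777  67.5135039   13.87144477] [ 0.47240299  1.07118021 -0.80429417] 24.555555140375013
```

View pics/t5.png

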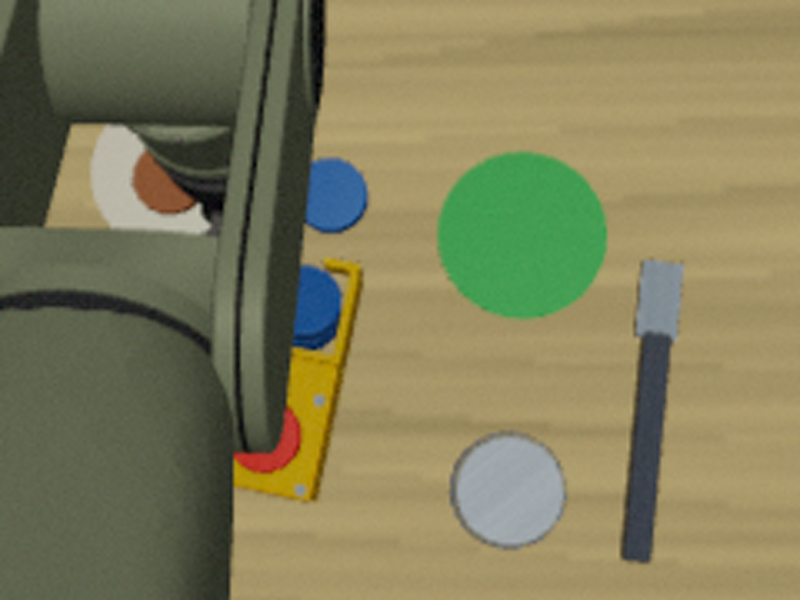

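The puck is untouched, and the path to the pad at (522,235) in this crop is clear. I'll start the push.

```bash
python3 -m inch '[{"xyz":[-3,0.2,0],"twist":0,"claw":-0.43},{"xyz":[-4,0.2,0],"twist":0,"claw":-0.43},{"xyz":[-4,0.2,0],"twist":0,"claw":-0.43},{"xyz":[-5,0.2,0],"twist":0,"claw":-0.43},{"xyz":[-5,0.2,0],"twist":0,"claw":-0.43},{"xyz":[-5,0.2,0],"twist":0,"claw":-0.43},{"xyz":[-5,0.2,0],"twist":0,"claw":-0.43},{"xyz":[-5,0.2,0],"twist":0,"claw":-0.43},{"xyz":[-5,0.2,0],"twist":0,"claw":-0.43},{"xyz":[-5,0.2,0],"twist":0,"claw":-0.43}]' && python3 -m inch '[{"xyz":[-5,0.2,0],"twist":0,"claw":-0.43},{"xyz":[-5,0.2,0],"twist":0,"claw":-0.43},{"xyz":[-5,0.2,0],"twist":0,"claw":-0.43},{"xyz":[-5,0.2,0],"twist":0,"claw":-0.43},{"xyz":[-5,0.2,0],"twist":0,"claw":-0.43},{"xyz":[-5,0.2,0],"twist":0,"claw":-0.43},{"xyz":[-5,0.2,0],"twist":0,"claw":-0.43},{"xyz":[-5,0.2,0],"twist":0,"claw":-0.43},{"xyz":[-4,0.2,0],"twist":0,"claw":-0.43},{"xyz":[-2,0.2,0],"twist":0,"claw":-0.43}]'; python3 - <<'E'
from h import *
im=read_camera("top");cv2.imwrite("pics/t6.png",cv2.resize(im[110:290,150:390,::-1],(800,600),interpolation=cv2.INTER_CUBIC));s=read_state();print(s["eef_pos"],s["ft_force"],s["opening"])
E
```

```text
clock: 9.67
eef_pos: [607.6, 21.6, 15.3]
ee_rot: [-180.0, -0.0, 77.2]
ft_force: [0.0, 0.2, 0.8]
opening: 24.0
clock: 10.5
eef_pos: [599.3, -23.8, 15.2]
ee_rot: [-180.0, 0.0, 77.2]
ft_force: [0.1, 0.3, 0.4]
opening: 24.2
[599.30761806 -23.96293398  15.24731906] [-0.17874134 -0.65185405 -0.03033022] 24.566557208032933
```

View pics/t6.png

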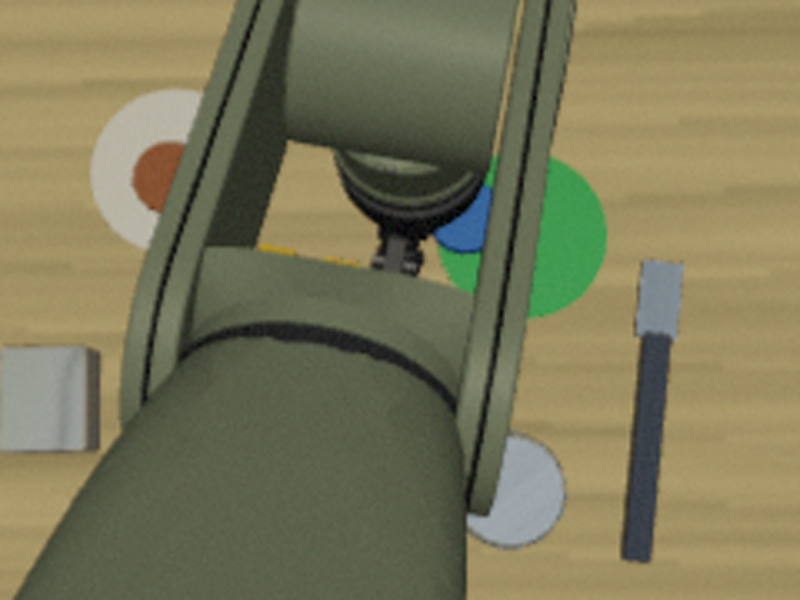

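The puck is riding in the cradle at the pad's near edge, around (463,217) in this crop. About 34 mm remain.

```bash
python3 -m inch '[{"xyz":[-3,0.1,0],"twist":0,"claw":-0.43},{"xyz":[-4,0.1,0],"twist":0,"claw":-0.43},{"xyz":[-5,0.1,0],"twist":0,"claw":-0.43},{"xyz":[-5,0.1,0],"twist":0,"claw":-0.43},{"xyz":[-5,0.1,0],"twist":0,"claw":-0.43},{"xyz":[-5,0.1,0],"twist":0,"claw":-0.43},{"xyz":[-4,0,0],"twist":0,"claw":-0.43},{"xyz":[-2,0,0],"twist":0,"claw":-0.43},{"xyz":[-1,0,0],"twist":0,"claw":-0.43},{"xyz":[0,0,0],"twist":0,"claw":-0.43}]' && python3 -m inch '[{"xyz":[3,0,0],"twist":0,"claw":-0.43},{"xyz":[5,0,0],"twist":0,"claw":-0.43},{"xyz":[8,0,0],"twist":0,"claw":-0.43},{"xyz":[8,0,-10],"twist":0,"claw":-0.43},{"xyz":[0,0,-20],"twist":0,"claw":-0.43},{"xyz":[0,0,-30],"twist":0,"claw":-0.43},{"xyz":[0,0,-30],"twist":0,"claw":-0.43},{"xyz":[0,0,-30],"twist":0,"claw":-0.43},{"xyz":[0,0,-30],"twist":0,"claw":-0.43},{"xyz":[0,0,-30],"twist":0,"claw":-0.43}]' && python3 -m inch '[{"xyz":[30,0,0],"twist":0,"claw":-0.43},{"xyz":[35,0,0],"twist":0,"claw":-0.43},{"xyz":[35,0,0],"twist":0,"claw":-0.43},{"xyz":[35,0,0],"twist":0,"claw":-0.43},{"xyz":[35,0,0],"twist":0,"claw":-0.43},{"xyz":[35,0,0],"twist":0,"claw":-0.43},{"xyz":[20,0,0],"twist":0,"claw":-0.43},{"xyz":[0,0,0],"twist":0,"claw":-0.43},{"xyz":[0,0,0],"twist":0,"claw":-0.43},{"xyz":[0,0,0],"twist":0,"claw":-0.43}]'; python3 - <<'E'
from h import *
im=read_camera("top");cv2.imwrite("pics/t7.png",cv2.resize(im[110:290,150:390,::-1],(800,600),interpolation=cv2.INTER_CUBIC))
im=read_camera("side");cv2.imwrite("pics/s7.png",cv2.resize(im[170:320,150:350,::-1],(800,600),interpolation=cv2.INTER_CUBIC))
E
```

```text
clock: 11.38
eef_pos: [592.4, -56.7, 15.3]
ee_rot: [-180.0, 0.0, 77.2]
ft_force: [0.1, 1.1, -0.1]
opening: 24.3
clock: 12.22
eef_pos: [597.8, -31.8, 197.7]
ee_rot: [180.0, -0.0, 77.3]
ft_force: [-0.4, 0.2, 0.3]
opening: 24.1
clock: 13.05
eef_pos: [647.3, 186.5, 195.6]
ee_rot: [180.0, 0.0, 77.2]
ft_force: [0.5, -1.2, -0.4]
opening: 23.9
```

View pics/t7.png

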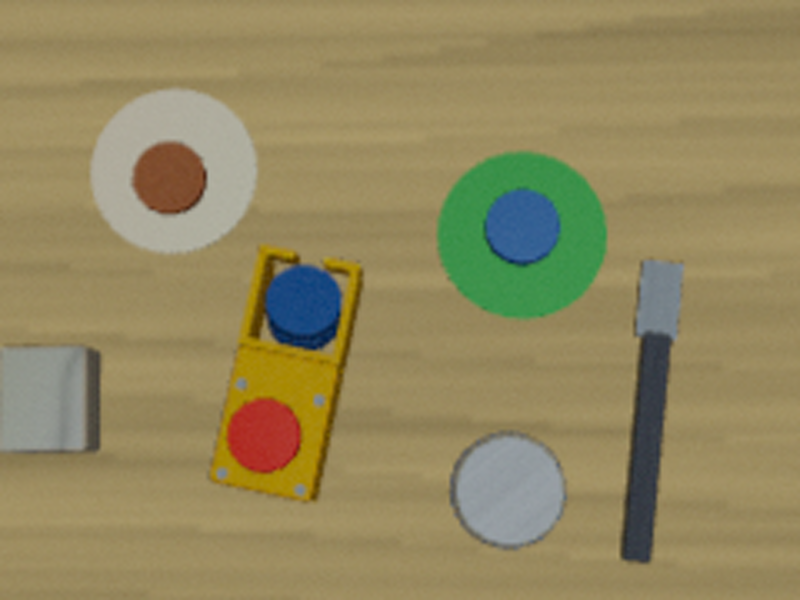

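View pics/s7.png

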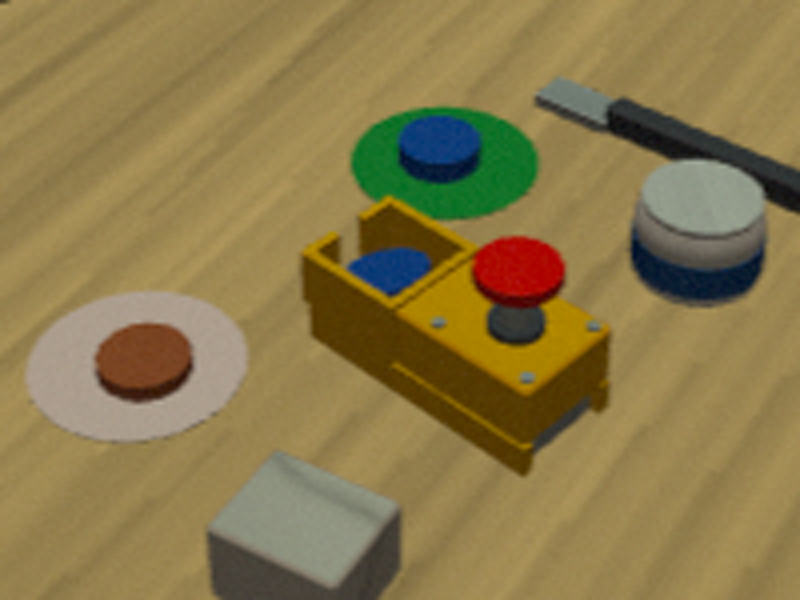

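The puck at (522,227) sits within a few mm of the pad's centre at (522,235). The plunger is up, the other pucks are in the magazine, and nothing else has moved.

```bash
python3 -c "
from rig import *
print(job_done())"
```

```text
the job is handed in; nothing more can be done
None
```

The job is done and handed in at about 13 s on the robot's clock; no verdict is reported.

- **Press:** I pressed the plunger once, slowly, down to its stop (24 mm of travel, about 22 N) and let it up. One blue puck came out.
- **Push:** I slid the puck about 112 mm along the bench onto the green pad with the fingertips 24 mm apart. Then I backed the arm off and lifted it clear.

**Last checks:**
- The final top and side views show the puck flat and about 5 mm from the pad's centre.
- The plunger is up and the other two pucks are still in the magazine.
- The worn puck, tin, marble block and chisel look where they were.

**One disagreement:** a wrist-camera reading taken while the arm was still settling put things 10–15 mm off. I ignored it and used the top view and a later, settled wrist view.

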